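Clamp a plaster test block to the preset torque

ROBOT

A 7-joint arm with a two-finger parallel gripper is mounted at the origin on a cart in front of the work surface, level with it; the furniture and walls round the work are solid. World frame = base frame: x ahead of the robot, y to its left, z up, the work surface at z = 0. Lengths are in m, angles in rad, forces in N, time in s.
With the tool pointing down it reaches from about 0.4 to 0.85 m from the base axis. Payload 6.9 kg.
Tool frame: the origin (TCP) lies on the centre line of the jaws, within the pads' length; the fingertips stand 17 mm ahead of it and the grasp point (between the pads) lies 2 mm behind it (tip_extent is the distance from the TCP to the fingertips, in m); z points along the fingers, y is the direction in which the jaws open and shut (so a half turn about z gives the same grasp; the last joint's range is limited). The gripper opens to 85 mm and grips with 20 to 120 N. Pads are 22 mm wide; open, the fingers measure 114 mm over their backs; the gripper's body (76 mm by 85 mm) begins 54 mm behind the grasp point. The pads swing forward as they close: fully open they stand 13 mm farther back than shut.
Start: joints at [1.234, 0.507, -0.238, 1.5, 0.126, 1.149, -0.155], TCP at [0.268, -0.565, 0.248] pointing down, gripper open.
Joint ranges: [-3.08, 3.08], [-0.24, 2.05], [-1.43, 1.35], [0, 2.5], [-1.52, 4.66], [0.17, 1.96], [-2.89, 2.89]. Speed limits (rad/s): [2.39, 2.39, 3.14, 3.14, 3.14, 3.14, 3.14].

INTERFACE

Orientations are given as [roll, pitch, yaw] about the fixed x, y, z axes, in that order (R = Rz(yaw) Ry(pitch) Rx(roll)).
In Python, from plant import observe, camera, calibration, hand_in, tip_extent gives the robot as it stands.
- The arm moves only by the tool carry_out, never from a script. Its argument "steps" is text: rows parted by semicolons, each of 5 numbers parted by spaces: the shift along the tool's x, y, z in units of 2.5 cm (1.0 is 2.5 cm), then the turn about the tool's z in units of 6 degrees (1.0 is 6 degrees), then the opening, from -1 (shut) to 1 (fully open), so that 0 is half open. In form: x y z yaw grip; .... A call has exactly 8 rows; each row shifts and turns the pose as measured when the row begins, along the tool's axes as they then stand; what a row does not reach is not made up. A row lasts 1/12 s, in which the tool goes at most 41.7 mm and 7.16 degrees, less where a joint would pass 70% of its speed; a pose out of reach is approached as far as the arm can. A call with a number of a shift or a turn outside -1 to 1 is refused whole. A call with a gripper value outside its range is refused whole. The fingers move at their own pace and stop on an object; "squeeze" is the grip in N (left out, the last holds). Time passes only in rows, so rows that do not move let the fingers close, or fill a call up. It gives the time, the measured TCP pose, the force and the opening at its end, in the units of the state.
- observe(): the state, without advancing time (a new reading comes with each control period).
- camera(name): name is "scene" or "top" or "wrist"; returns the picture (480x640x3 uint8, red, green, blue); there is no depth.
- calibration(name): a dict with "fx", "fy", "cx", "cy" (pixels), "R" (3x3) and "t" (3): a world point X has camera coordinates R X + t. Camera axes: x right, y down, z forward; pixel columns grow to the right and rows downward; lengths in m; the calibration is good to about 2 mm. A picture is of the moment at which its call begins: read the wrist's pose just before it. calibration takes no time and is no camera call; for the wrist camera it gives the pose at the moment of the call.
- hand_in(): hands the job in, once; it reports no verdict.
The state is a dict: "clock": time; "joints": joint angles; "dq": joint speeds; "joint_efforts": joint torques, N m; "position": TCP position; "ee_rot": TCP orientation; "wrist_force": force on the tool from outside, world axes, zero at the start; "torque": the same for the moment, N m; "width": finger opening in m.
Only numpy, scipy, OpenCV 4.12 (cv2) and the standard library are available. Lean on these libraries where they do the work, as an engineer would, in place of code of your own. Each camera call takes 0.05 s, during which the arm holds its last target.

TASK

Stand the white plaster test block on the bed of the small bench vice, square between the two jaws, and let go of it. Then turn the vice's red-gripped crank clockwise (seen from above) until its torque limiter lets go and the crank slips, stop there at once, before the short slip is used up and the jaws bite on and crush the plaster, and let go of the crank. Leave the other things on the bench where they are.

Things in the scene. Friction and masses are not known exactly. Their poses are not given: they have to be found in the camera images.
- block_center (a point): Centre of the white plaster test block, a loose 50 x 50 x 46 mm (height) block with rounded edges, about 0.2 kg, standing upright on the bench; z axis up, x and y axes square to its upright faces.
- block: The same white plaster block; origin at the centre of its underside.
- vice: Small bench vice fixed to the bench; origin at bench height, under the middle of its 66 x 215 mm steel base, z up, jaws close along y. Gear housing with the crank at the -y end (66 x 66 mm, top 62 mm above the bench), fixed jaw at the +y end. The jaws are 46 mm wide along x and stand 2 to 34 mm above the bed.
- nest (a point): Where the block's underside centre belongs: on the vice's bed, 12 mm above the bench; axes as the vice's. The face of the fixed jaw's pad is 27 mm away at +y, that of the moving aluminium jaw 27 to 33 mm away at -y (differs each time). The bed is 66 mm wide along x and open at both x sides, so fingers fit there.
- fixed_pad: Black rubber facing of the fixed jaw, 46 mm wide, 32 mm high; it does not move. Origin 4 mm behind its face, at mid-height. It bears the clamping force when the vice is tight (the moving jaw has a sprung black facing).
- crank_axis (a point): A point on the crank's vertical shaft at the mid-height of the red grip, over the grey gear housing, 106 mm above the bench; axes as the vice's. Clockwise from above closes the vice, 6 mm of jaw travel per rad; from the start to the slip takes 0.9 to 2.2 rad. Do not linger in the slip: held there, the load slowly works the jaw tighter. Released, the vice stays tight.
- crank_grip (a point): Centre of the crank's red upright grip, a round post 20 mm in diameter, 46 mm high (82 to 128 mm above the bench) that spins freely on its pin, on a flat steel arm, 90 mm from the shaft. Its axes turn with the crank, +y points to the shaft. At the start the arm points 0.5 rad from the vice's -y towards its +x, give or take 0.4 rad.
- crank: The crank; origin on the shaft, 62 mm above the bench. Closing freely takes up to 0.35 N m (4 N at the grip, only 1 or 2 N when paused). With the block gripped the load climbs over some 0.3 rad, and at 0.60 N m (6.7 N at the grip) the limiter slips: the load stays level for about 0.35 rad (31 mm at the grip), no more; then the crank drives the jaw solidly and crushes the block.
- petri_center (a point): Centre of a loose clear petri dish, 64 mm in diameter, 17 mm high, a bystander.
- tin_center (a point): Centre of a loose dark-lidded polish tin, 64 mm in diameter, 24 mm high, a bystander.

How it is judged:
By the outcome, as a careful person would: the job done as asked, in the order asked, and still so for the second after the job is handed in, with the robot touching nothing.
It also fails if it takes over 72 s, if anything falls off the work surface, if the arm or the gripper's body presses on something with over 40 N, if the wrist force passes 120 N, or if a joint passes its speed limit or range.

## Working session

There is one attempt and no reset: what is moved stays moved. The work goes in short steps, Python scripts to look and compute and a tool call to move; the robot and the scene stay as the last step left them, time stands still between calls to the robot, and variables do not carry over. Pictures are saved under pics/ and viewed, and the job is handed in when it is done.

Besides the shell and the picture viewer there is one more tool, called after "Call:" by a JSON object that holds its "fn" and its "kwargs". carry_out: Moves the arm, as the interface text tells. Shifts and turns lie within -1 to 1; 1 stands for 2.5 cm of shift or 6 degrees of turn. Its arguments: {"type":"object","properties":{"steps":{"type":"string"},"squeeze":{"type":"number"}},"required":["steps"]}

```bash
ls; mkdir -p pics; python3 - <<'E'
from plant import *
import cv2
s=observe();print(s)
print(tip_extent)
for n in ("scene","top","wrist"):
    c=calibration(n);print(n,c)
    cv2.imwrite(f"pics/{n}0.png",camera(n)[:,:,::-1])
E
```

```text
pics
{'clock': 0.0, 'joints': array([ 1.23349869,  0.50834027, -0.23752992,  1.50115138,  0.12570508,
        1.14885822, -0.15480168]), 'dq': array([ 0.0006861 , -0.00198675, -0.00174713,  0.00211201, -0.00166744,
       -0.00236964,  0.00051388]), 'joint_efforts': array([ 4.80788040e-04, -6.20593786e+01, -2.18647711e+00, -2.49655402e+01,
        1.27678213e-02,  1.20922242e-02, -1.85471845e-05]), 'position': array([ 0.26752546, -0.56433202,  0.24742189]), 'ee_rot': array([-3.13982596e+00,  3.09986582e-05,  4.42821975e-01]), 'wrist_force': array([-0.99517112,  0.16335888, -1.5863649 ]), 'torque': array([0.02974101, 0.01088437, 0.01911798]), 'width': 0.08540775670752934}
0.017
scene {'fx': 613.4043405263631, 'fy': 613.4043405263631, 'cx': 316.6917248801869, 'cy': 229.52036214414363, 'R': array([[-0.68270088, -0.73038988, -0.02121633],
       [-0.34719154,  0.34979758, -0.87011475],
       [ 0.64294443, -0.58666198, -0.49239231]]), 't': array([0.31565223, 0.27755423, 0.86287173])}
top {'fx': 560.0352842843762, 'fy': 560.0352842843762, 'cx': 319.02837317504606, 'cy': 248.3398557949357, 'R': array([[ 0.00504697, -0.99998553,  0.00186268],
       [-0.99334109, -0.00522782, -0.11509195],
       [ 0.11510002, -0.00126941, -0.9933531 ]]), 't': array([-0.04456403,  0.55449145,  0.97172573])}
wrist {'fx': 429.4731807516911, 'fy': 429.4731807516911, 'cx': 306.2435925294811, 'cy': 238.52059283879237, 'R': array([[ 0.42865176, -0.90346775, -0.00192179],
       [-0.86585938, -0.41141389,  0.28465092],
       [-0.25796358, -0.12035212, -0.95862931]]), 't': array([-0.62410057, -0.03693203,  0.37993133])}
```

View pics/scene0.png

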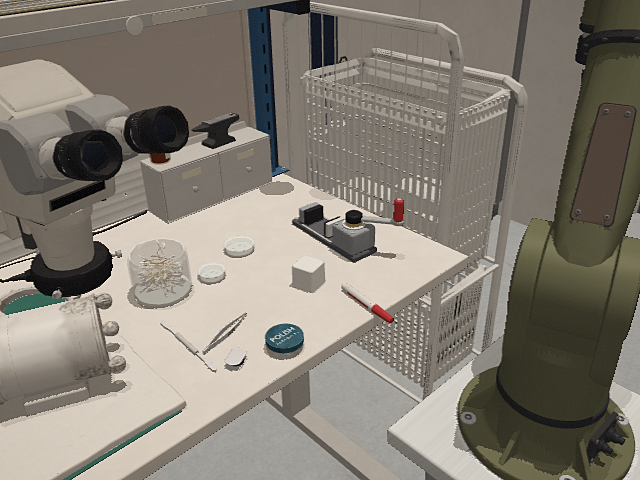

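View pics/top0.png

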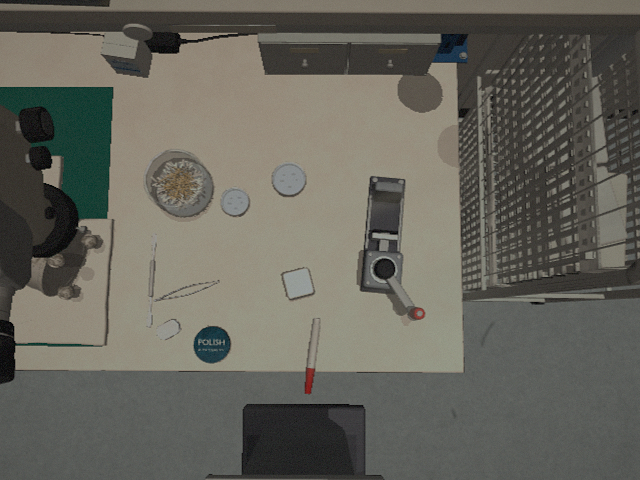

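View pics/wrist0.png

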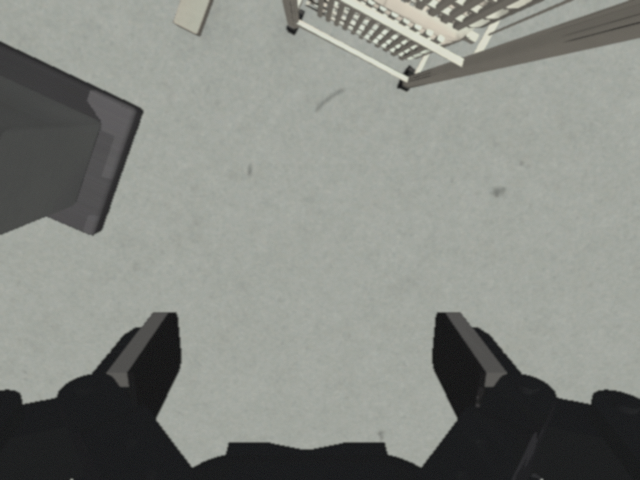

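```bash
python3 - <<'E'
import cv2
t=cv2.imread('pics/top0.png');s=cv2.imread('pics/scene0.png')
cv2.imwrite('pics/t1.png',cv2.resize(t[165:335,270:440],(680*800//680//1,800))[:,:] if 0 else cv2.resize(t[170:330,270:440],None,fx=3.7,fy=3.7,interpolation=cv2.INTER_CUBIC))
cv2.imwrite('pics/s1.png',cv2.resize(s[180:300,280:420],None,fx=5,fy=5,interpolation=cv2.INTER_CUBIC))
E
```

```text
(no output)
```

View pics/t1.png

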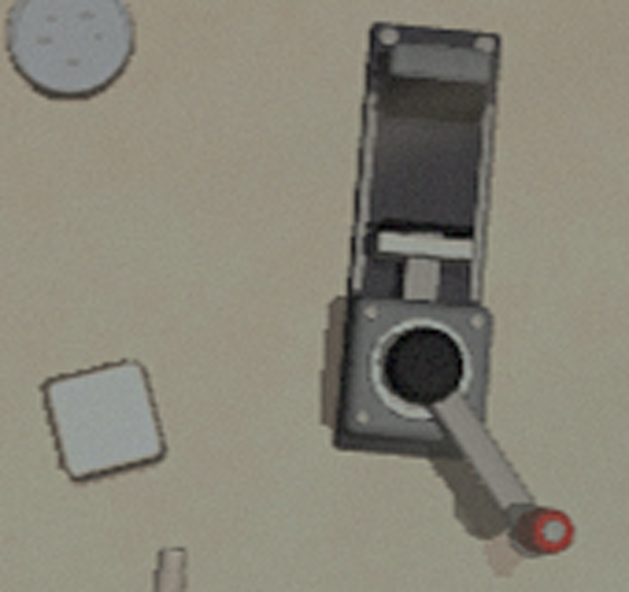

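View pics/s1.png

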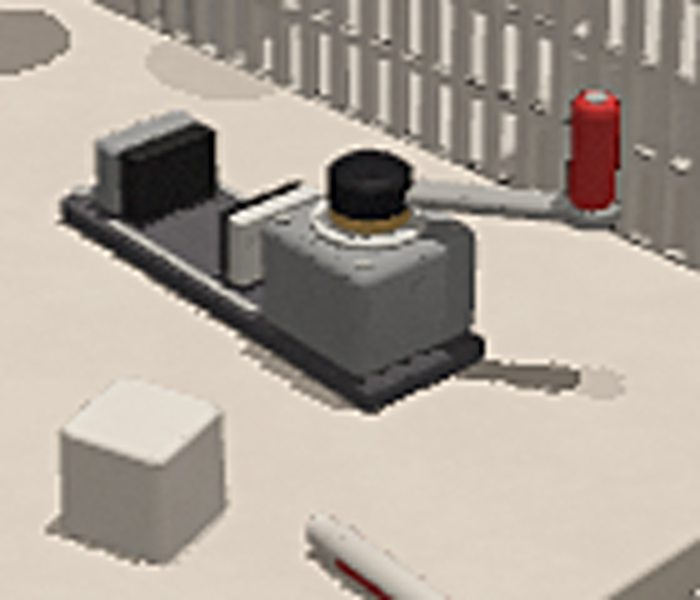

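```bash
cat > h.py <<'E'
import numpy as np, cv2
from plant import *
T=lambda u,v:((u+.5)/3.7-.5+270,(v+.5)/3.7-.5+170)
S=lambda u,v:((u+.5)/5-.5+280,(v+.5)/5-.5+180)
def P(n,c=None):
    c=c or calibration(n)
    K=np.array([[c['fx'],0,c['cx']],[0,c['fy'],c['cy']],[0,0,1]])
    return K@np.c_[c['R'],c['t']]
def tri(a,b,Pa=None,Pb=None):
    X=cv2.triangulatePoints(Pa,Pb,np.array(a,float).reshape(2,1),np.array(b,float).reshape(2,1)).ravel()
    return X[:3]/X[3]
def proj(Pm,X):
    x=Pm@np.r_[X,1];return x[:2]/x[2]
def onz(Pm,uv,z):
    H=Pm[:,[0,1,3]].copy();H[:,2]+=Pm[:,2]*z
    x=np.linalg.solve(H,[uv[0],uv[1],1]);return x[:2]/x[2]
E
python3 - <<'E'
from h import *
np.set_printoptions(precision=4,suppress=True)
t=P('top');s=P('scene')
def D(n,a,b):
    X=tri(T(*a),S(*b),t,s);print(n,X,'reproj',proj(t,X)-T(*a));return X
D('grip top',(552,531),(597,97))
D('cap top',(425,361),(371,162))
D('block top',(105,421),(143,422))
# corners: block; scene left (62,432) is +? 
for z in (.046,):
  print('top corners',[onz(t,T(*p),z) for p in [(47,386),(142,362),(163,455),(72,480)]])
  print('scene corners',[onz(s,S(*p),z) for p in [(62,432),(133,378),(222,413),(160,466)]])
print('base top corners z.012',[onz(t,T(*p),.012) for p in [(372,25),(498,36),(335,447)]])
print('base scene z.012',[onz(s,S(*p),.012) for p in [(65,200),(370,398),(482,340)]])
print('fixed jaw top',[onz(t,T(*p),.046) for p in [(392,47),(490,55),(487,82),(390,75)]])
print('fixed jaw scene',[onz(s,S(*p),.046) for p in [(97,145),(185,112),(213,130),(122,160)]])
print('mov jaw top',[onz(t,T(*p),.046) for p in [(381,234),(473,241),(472,257),(379,250)]])
E
```

```text
grip top [ 0.4395 -0.2017  0.131 ] reproj [0.3759 0.4043]
cap top [ 0.5152 -0.1528  0.0926] reproj [0.6956 0.7088]
block top [ 0.4907 -0.0054  0.0462] reproj [0.156  0.1508]
top corners [array([0.5074, 0.0226]), array([ 0.5191, -0.0225]), array([ 0.475 , -0.0327]), array([0.463 , 0.0102])]
scene corners [array([0.5071, 0.0205]), array([ 0.5166, -0.0243]), array([ 0.4741, -0.0313]), array([0.464, 0.01 ])]
base top corners z.012 [array([ 0.692, -0.136]), array([ 0.6867, -0.1992]), array([ 0.4806, -0.1167])]
base scene z.012 [array([ 0.6921, -0.1407]), array([ 0.479 , -0.1175]), array([ 0.4774, -0.1827])]
fixed jaw top [array([ 0.6727, -0.1424]), array([ 0.669 , -0.1899]), array([ 0.6557, -0.1883]), array([ 0.6589, -0.1414])]
fixed jaw scene [array([ 0.6723, -0.144 ]), array([ 0.6681, -0.1933]), array([ 0.6462, -0.19  ]), array([ 0.6539, -0.1423])]
mov jaw top [array([ 0.5812, -0.1366]), array([ 0.578 , -0.1806]), array([ 0.5703, -0.1801]), array([ 0.5735, -0.1356])]
```

Call:
{"fn": "carry_out", "kwargs": {"steps": "0.6 -0.48 0 0 1;1 -0.81 0 0 1;1 -0.81 0 0 1;1 -0.81 0 0 1;1 -0.81 0 0 1;1 -0.81 0 0 1;1 -0.81 0 0 1;1 -0.81 0 0 1"}}

```text
clock: 0.82
position: [0.3709, -0.3428, 0.2433]
ee_rot: [-3.137, 0.005, 0.427]
wrist_force: [0.9, -0.1, 0.4]
width: 0.0855
```

Call:
{"fn": "carry_out", "kwargs": {"steps": "1 -0.81 0 0 1;1 -0.81 0 0 1;1 -0.81 0 0 1;1 -0.81 0 0 1;1 -0.81 0 0 1;1 -0.81 0 0.8 1;0.8 -0.7 0 0.8 1;0.6 -0.5 0 0.4 1"}}

```text
clock: 1.48
position: [0.4842, -0.1161, 0.2427]
ee_rot: [-3.137, 0.007, 0.213]
wrist_force: [-0.0, -0.6, -0.5]
width: 0.0854
```

```bash
python3 - <<'E'
from h import *
import pickle
s=observe();print(s['position'],s['ee_rot'],s['wrist_force'],s['dq'].round(2))
c=calibration('wrist');im=camera('wrist')
pickle.dump(c,open('w1.pkl','wb'))
cv2.imwrite('pics/w1.png',im[:,:,::-1])
E
```

```text
[ 0.4842106  -0.11614953  0.24265005] [-3.13662099  0.00675848  0.2133582 ] [-0.02240774 -0.61228088 -0.49184209] [-0.53  0.13  0.06 -0.2   0.02  0.07 -0.94]
```

View pics/w1.png

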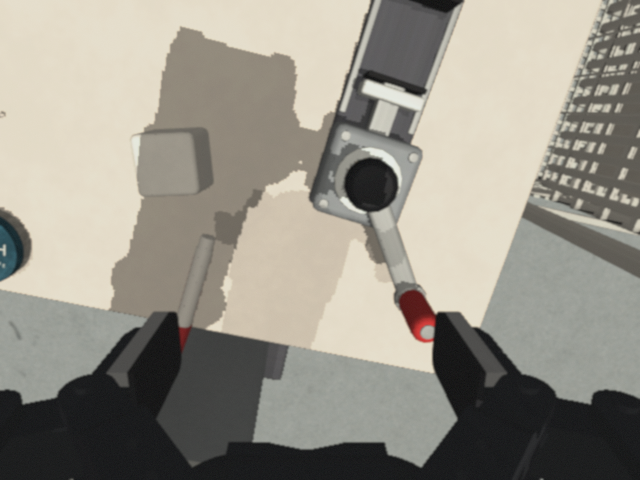

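Call:
{"fn": "carry_out", "kwargs": {"steps": "0.2 -0.8 0 -0.3 1;0.3 -0.8 0.6 0 1;0.3 -0.8 0.6 0 1;0.3 -0.8 0.6 0 1;0.2 -0.8 0.6 0 1;0 -0.2 0.3 0 1;0 0 0 0 1;0 0 0 0 1"}}

```text
clock: 2.2
position: [0.4936, 0.0029, 0.1729]
ee_rot: [-3.135, 0.003, 0.255]
wrist_force: [-0.8, 0.3, -0.6]
width: 0.0855
```

```bash
cat > look.py <<'E'
import sys,pickle
from h import *
n=sys.argv[1]
s=observe();print(s['clock'],s['position'],s['ee_rot'],s['wrist_force'].round(2),s['dq'].round(2))
c=calibration('wrist');im=camera('wrist')
pickle.dump(c,open(n+'.pkl','wb'))
cv2.imwrite(f'pics/{n}.png',im[:,:,::-1])
E
python3 look.py w2
```

```text
2.2 [0.49363051 0.00291493 0.17290823] [-3.13532428  0.00333748  0.25453054] [-0.78  0.27 -0.64] [ 0.    0.01  0.    0.01  0.01 -0.    0.  ]
```

View pics/w2.png

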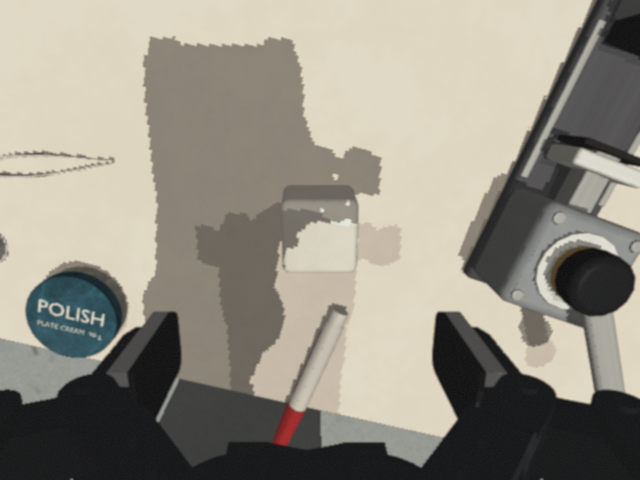

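```bash
python3 - <<'E'
import cv2
s=cv2.imread('pics/w2.png')
cv2.imwrite('pics/w2c.png',cv2.resize(s[170:330,260:420],None,fx=3.7,fy=3.7,interpolation=cv2.INTER_CUBIC))
E
```

```text
(no output)
```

View pics/w2c.png

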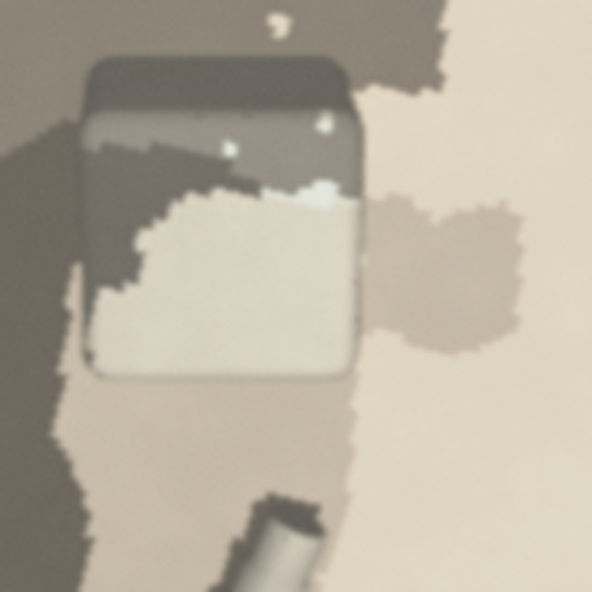

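```bash
python3 - <<'E'
from h import *
import pickle
np.set_printoptions(precision=4,suppress=True)
w=P('w',pickle.load(open('w2.pkl','rb')));t=P('top')
W=lambda u,v:((u+.5)/3.7-.5+260,(v+.5)/3.7-.5+170)
c=[onz(w,W(*p),.046) for p in [(80,110),(362,112),(358,378),(84,378)]];print(c,np.mean(c,0))
for i in range(4):
    d=c[(i+1)%4]-c[i];print(np.linalg.norm(d),np.degrees(np.arctan2(*d[::-1])))
print('tri',tri(W(221,244),T(105,421),w,t))
pen=onz(w,W(300,520),.008);print('pen',pen)
o=np.array([.4936,.0029]);psi=.2545
R=np.array([[np.cos(psi),np.sin(psi)],[np.sin(psi),-np.cos(psi)]])
print('tool xy of block',R@(np.mean(c,0)-o)/.025,'pen',R@(pen-o))
E
```

```text
[array([0.5108, 0.0238]), array([ 0.522 , -0.0204]), array([ 0.4778, -0.0328]), array([0.4659, 0.0122])] [ 0.4941 -0.0043]
0.04556909978848465 -75.73506851351472
0.0459459199279124 -164.28303701809398
0.046561665089846105 104.74977509122307
0.04632549623198443 14.479360239050854
tri [ 0.4916 -0.0049  0.0351]
pen [ 0.4324 -0.0383]
tool xy of block [-0.0529  0.2834] pen [-0.0696  0.0244]
```

Call:
{"fn": "carry_out", "kwargs": {"steps": "-0.05 0.3 0.5 0 1;0 0 0.8 0 1;0 0 0.8 0 1;0 0 0.8 0 1;0 0 0.8 0 1;0 0 0.8 0 1;0 0 0.8 0 1;0 0 0.4 0 1"}}

```text
clock: 2.92
position: [0.5029, -0.0198, 0.0343]
ee_rot: [3.136, -0.014, 0.236]
wrist_force: [-0.2, -0.2, -0.4]
width: 0.0852
```

Call:
{"fn": "carry_out", "kwargs": {"steps": "-0.15 -0.5 0 0 1;-0.08 -0.2 0 0.1 1;0 0 0 0.1 1;0 0 0 0 1;0 0 0 0 1;0 0 0 0 1;0 0 0 0 1;0 0 0 0 1"}}

```text
clock: 3.58
position: [0.4951, -0.0079, 0.0376]
ee_rot: [3.132, -0.019, 0.206]
wrist_force: [0.6, -0.1, 0.9]
width: 0.0853
```

```bash
python3 look.py w3
```

```text
3.5833 [ 0.49512155 -0.00794481  0.03756437] [ 3.13178801 -0.01917381  0.20603285] [ 0.63 -0.13  0.94] [ 0.   -0.01 -0.   -0.01 -0.    0.    0.  ]
```

View pics/w3.png

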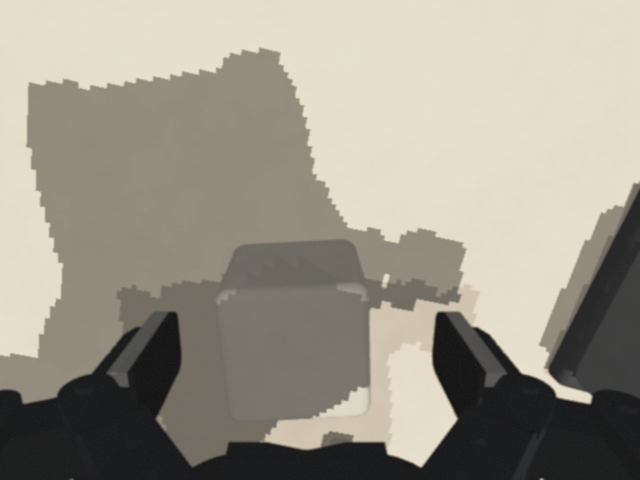

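Call:
{"fn": "carry_out", "kwargs": {"steps": "0 -0.08 0.2 -0.25 1;0 -0.05 0.1 -0.25 1;0 0 0 0 0.2;0 0 0 0 0;0 0 0 0 -0.5;0 0 0 0 -0.5;0 0 0 0 -0.5;0 0 0 0 -0.5", "squeeze": 30}}

```text
clock: 4.3
position: [0.4946, -0.0045, 0.0291]
ee_rot: [3.131, -0.018, 0.264]
wrist_force: [-0.2, 1.1, -0.7]
width: 0.0496
```

Call:
{"fn": "carry_out", "kwargs": {"steps": "0 0 -0.4 0 -0.5;0 0 -0.8 0 -0.5;0 0 -0.8 0 -0.5;0 0 -0.8 0 -0.5;0.3 0.3 -0.8 0.4 -0.5;0.5 0.5 -0.6 0.7 -0.5;0.5 0.7 -0.4 0.7 -0.5;0.5 0.7 -0.2 0.7 -0.5"}}

```text
clock: 4.97
position: [0.5394, -0.0472, 0.1568]
ee_rot: [3.139, -0.008, 0.003]
wrist_force: [-0.3, -0.4, -2.9]
width: 0.0496
```

Call:
{"fn": "carry_out", "kwargs": {"steps": "0.4 0.5 0 0.5 -0.5;0.4 0.6 0 0.3 -0.5;0.4 0.6 0 0 -0.5;0.1 0.3 0 0 -0.5;0 0 0 0 -0.5;0 0 0 0 -0.5;0 0 0 0 -0.5;0 0 0 0 -0.5"}}

```text
clock: 5.63
position: [0.5695, -0.1024, 0.162]
ee_rot: [3.141, -0.009, -0.092]
wrist_force: [0.9, 0.4, -2.0]
width: 0.0498
```

```bash
python3 look.py w4
```

```text
5.6333 [ 0.56948601 -0.10237977  0.16202644] [ 3.14118585 -0.00931967 -0.09213206] [ 0.89  0.42 -2.04] [-0.01 -0.01 -0.01  0.01 -0.01  0.   -0.  ]
```

View pics/w4.png

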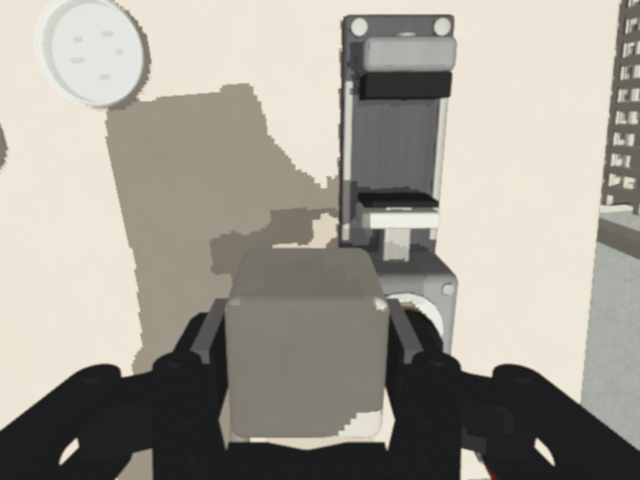

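```bash
python3 - <<'E'
import cv2
s=cv2.imread('pics/w4.png')
cv2.imwrite('pics/w4c.png',cv2.resize(s[0:270,325:475],None,fx=2.2*1,fy=2.2,interpolation=cv2.INTER_CUBIC))
cv2.imwrite('pics/w4d.png',cv2.resize(s[10:110,330:470],None,fx=5.5,fy=5.5,interpolation=cv2.INTER_CUBIC))
cv2.imwrite('pics/w4e.png',cv2.resize(s[180:280,330:470],None,fx=5.5,fy=5.5,interpolation=cv2.INTER_CUBIC))
E
```

```text
(no output)
```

View pics/w4d.png

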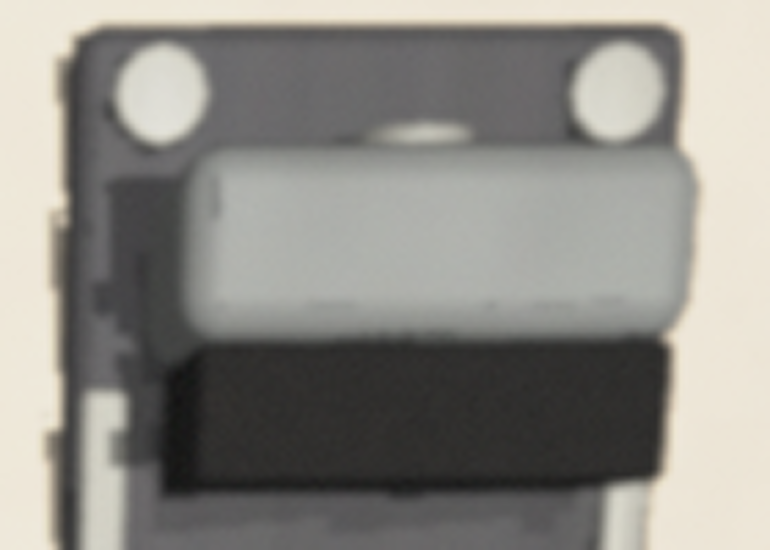

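View pics/w4e.png

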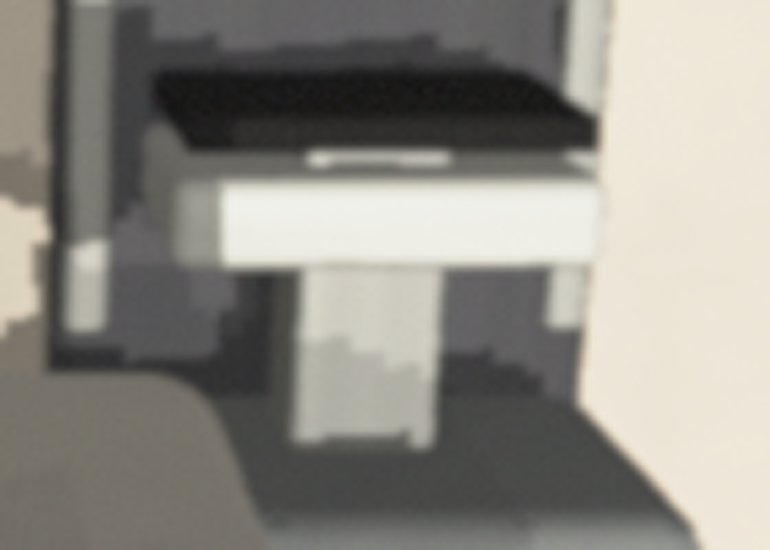

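```bash
python3 - <<'E'
from h import *
import pickle
np.set_printoptions(precision=4,suppress=True)
c4=pickle.load(open('w4.pkl','rb'));w=P('w',c4);t=P('top');s=P('scene')
print('cam',-c4['R'].T@c4['t'])
d=lambda u,v:((u+.5)/5.5-.5+330,(v+.5)/5.5-.5+10)
e=lambda u,v:((u+.5)/5.5-.5+330,(v+.5)/5.5-.5+180)
def pr(n,z,*p):
    q=np.array([onz(w,x,z) for x in p]);dd=q[1]-q[0]
    print(n,z,q.tolist() and q.round(4).tolist(),'mid',q.mean(0),'len',np.linalg.norm(dd).round(4),'ang',np.degrees(np.arctan2(dd[1],dd[0])).round(2))
pr('pad bottom',.014,d(195,488),d(660,480))
pr('pad bottom',.046,d(195,488),d(660,480))
pr('pad toprear',.046,d(203,342),d(670,340))
pr('jaw top rear',.046,d(185,150),d(692,152))
pr('base far',.012,d(75,35),d(683,32))
pr('base left',.012,d(75,35),e(48,365))
pr('screws',.012,d(162,92),d(618,90))
pr('mov black front top',.046,e(160,72),e(515,72))
pr('mov black front top',.046,e(190,150),e(597,148))
pr('mov jaw back top',.046,e(178,265),e(597,265))
pr('mov jaw front top',.046,e(178,182),e(600,178))
print('tri jaw rear L',tri(d(188,152),T(392,47),w,t))
print('tri movjaw rear R',tri(e(597,265),T(472,257),w,t))
E
```

```text
cam [ 0.641  -0.1089  0.2887]
pad bottom 0.014 [[0.6475, -0.1452], [0.6437, -0.1965]] mid [ 0.6456 -0.1709] len 0.0514 ang -94.33
pad bottom 0.046 [[0.6468, -0.141], [0.6433, -0.1863]] mid [ 0.6451 -0.1636] len 0.0454 ang -94.33
pad toprear 0.046 [[0.66, -0.1425], [0.6561, -0.1872]] mid [ 0.6581 -0.1649] len 0.0449 ang -95.04
jaw top rear 0.046 [[0.6771, -0.1417], [0.6726, -0.1893]] mid [ 0.6748 -0.1655] len 0.0478 ang -95.48
base far 0.012 [[0.6944, -0.1353], [0.6888, -0.1995]] mid [ 0.6916 -0.1674] len 0.0645 ang -95.02
base left 0.012 [[0.6944, -0.1353], [0.5547, -0.1225]] mid [ 0.6246 -0.1289] len 0.1403 ang 174.75
screws 0.012 [[0.6881, -0.1442], [0.6838, -0.1926]] mid [ 0.6859 -0.1684] len 0.0486 ang -95.04
mov black front top 0.046 [[0.5959, -0.1346], [0.5926, -0.1713]] mid [ 0.5942 -0.153 ] len 0.0368 ang -95.26
mov black front top 0.046 [[0.5874, -0.1373], [0.5837, -0.1797]] mid [ 0.5856 -0.1585] len 0.0426 ang -94.97
mov jaw back top 0.046 [[0.5751, -0.1353], [0.571, -0.1796]] mid [ 0.5731 -0.1575] len 0.0445 ang -95.26
mov jaw front top 0.046 [[0.5841, -0.1358], [0.5805, -0.18]] mid [ 0.5823 -0.1579] len 0.0443 ang -94.7
tri jaw rear L [ 0.6832 -0.1473  0.0023]
tri movjaw rear R [ 0.5705 -0.1803  0.0442]
```

```bash
python3 - <<'E'
from h import *
import pickle
s=cv2.imread('pics/w4.png')
cv2.imwrite('pics/w4f.png',cv2.resize(s[235:455,200:410],None,fx=2.7,fy=2.7,interpolation=cv2.INTER_CUBIC))
E
```

```text
(no output)
```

View pics/w4f.png

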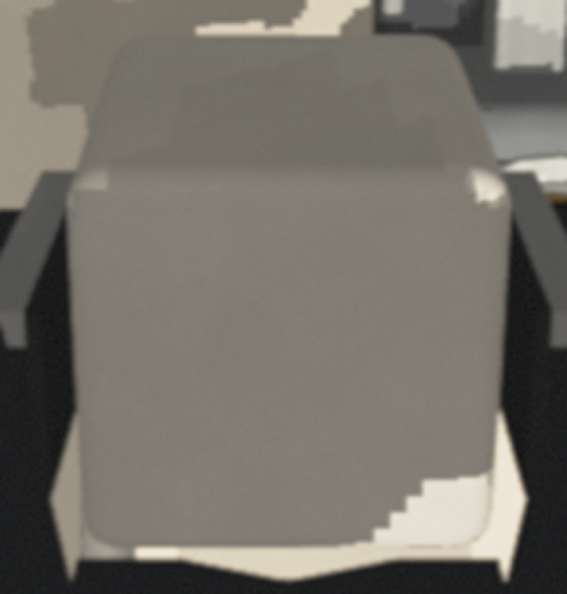

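```bash
python3 - <<'E'
from h import *
import pickle
np.set_printoptions(precision=4,suppress=True)
w=P('w',pickle.load(open('w4.pkl','rb')))
f=lambda u,v:((u+.5)/2.7-.5+200,(v+.5)/2.7-.5+235)
o=np.array([.56949,-.10238]);psi=-.0921
R=np.array([[np.cos(psi),np.sin(psi)],[np.sin(psi),-np.cos(psi)]])
c=np.array([R@(onz(w,f(*p),.179)-o) for p in [(68,172),(510,172),(492,546),(80,546)]]);print(c*1e3,c.mean(0)*1e3)
b=np.array([R@(onz(w,f(*p),.133)-o) for p in [(115,35),(470,35)]]);print('bottom front',b*1e3)
print('target',R@(np.array([.617,-.161])-o)/.025)
E
```

```text
[[ 23.0023 -22.6916]
 [ 23.0246  22.6383]
 [-22.9775  23.0392]
 [-23.0128 -23.7256]] [ 0.0091 -0.1849]
bottom front [[ 23.4382 -24.4669]
 [ 23.4586  25.4394]]
target [2.108  2.1601]
```

Call:
{"fn": "carry_out", "kwargs": {"steps": "0.4 0.4 0 0 -0.5;0.7 0.7 0 0 -0.5;0.6 0.6 0.3 0 -0.5;0.4 0.4 0.5 0 -0.5;0 0.05 0.6 0 -0.5;0 0 0.5 0 -0.5;0 0 0.3 0 -0.5;0 0 0 0 -0.5"}}

```text
clock: 6.35
position: [0.6185, -0.1538, 0.1064]
ee_rot: [-3.139, -0.009, -0.08]
wrist_force: [0.5, 0.6, -2.1]
width: 0.0496
```

Call:
{"fn": "carry_out", "kwargs": {"steps": "-0.02 0.2 0 0.1 -0.5;0 0.1 0 0 -0.5;0 0 0.4 0 -0.5;0 0 0.4 0 -0.5;0 0 0.2 0 -0.5;0 0 0 0 -0.5;0 0 0 0 -0.5;0 0 0 0 -0.5"}}

```text
clock: 7.02
position: [0.6179, -0.1598, 0.0811]
ee_rot: [-3.138, -0.011, -0.088]
wrist_force: [-0.2, -0.4, -2.3]
width: 0.0497
```

```bash
python3 look.py w5; python3 - <<'E'
from h import *
t=camera('top')[:,:,::-1];s=camera('scene')[:,:,::-1]
cv2.imwrite('pics/t5.png',cv2.resize(t[150:310,320:440],None,fx=3.7,fy=3.7,interpolation=cv2.INTER_CUBIC))
cv2.imwrite('pics/s5.png',cv2.resize(s[130:290,260:420],None,fx=3.7,fy=3.7,interpolation=cv2.INTER_CUBIC))
E
```

```text
7.0167 [ 0.61794341 -0.1597854   0.08109645] [-3.13807521 -0.01074387 -0.0883356 ] [-0.16 -0.39 -2.31] [-0. -0. -0. -0.  0.  0. -0.]
```

View pics/w5.png

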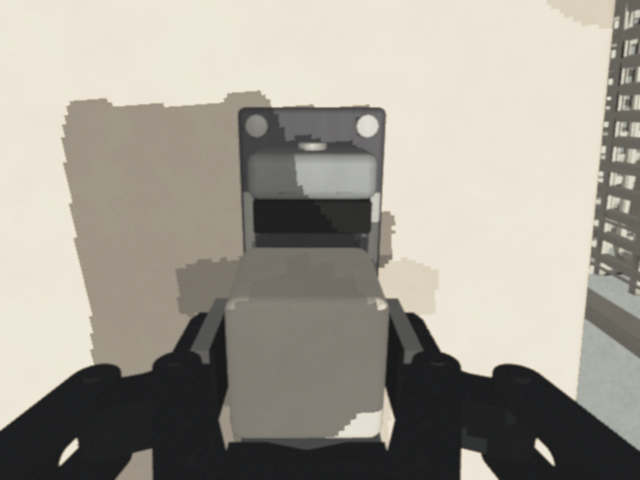

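View pics/s5.png

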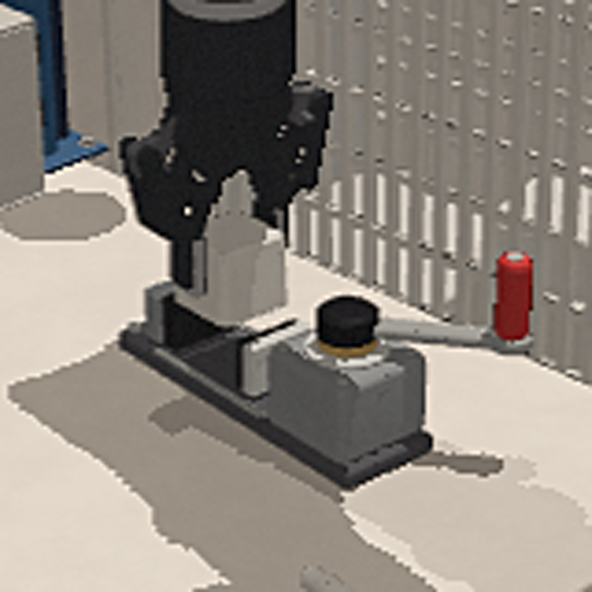

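```bash
python3 - <<'E'
from h import *
import pickle
np.set_printoptions(precision=4,suppress=True)
w=P('w',pickle.load(open('w5.pkl','rb')))
o=np.array([.61794,-.15979]);psi=-.0883
R=np.array([[np.cos(psi),np.sin(psi)],[np.sin(psi),-np.cos(psi)]])
for z,ps in ((.014,[(254,233.5),(371,233.5)]),(.046,[(253,198),(371,198)]),(.046,[(248,152),(377,152)]),(.012,[(239,107),(385,107)]),(.012,[(256,126),(367.5,126)])):
    q=np.array([R@(onz(w,p,z)-o) for p in ps]);print(z,q*1e3,q.mean(0)*1e3)
E
```

```text
0.014 [[ 18.5913 -24.9439]
 [ 18.6724  29.8007]] [18.6318  2.4284]
0.046 [[ 41.3904 -20.6801]
 [ 41.4395  24.3607]] [41.4149  1.8403]
0.046 [[ 58.6683 -21.9513]
 [ 58.6973  25.8633]] [58.6828  1.956 ]
0.012 [[ 75.2732 -29.8571]
 [ 75.2835  33.8226]] [75.2784  1.9827]
0.012 [[ 67.251  -22.6887]
 [ 67.268   26.5153]] [67.2595  1.9133]
```

```bash
python3 - <<'E'
from h import *
import pickle
np.set_printoptions(precision=4,suppress=True)
w=P('w',pickle.load(open('w5.pkl','rb')))
o=np.array([.61794,-.15979]);psi=-.0883
R=np.array([[np.cos(psi),np.sin(psi)],[np.sin(psi),-np.cos(psi)]])
q=np.array([R@(onz(w,p,.046)-o) for p in [(254,233.5),(371,233.5)]]);print(q*1e3)
q=np.array([R@(onz(w,p,.014)-o) for p in [(254,246),(371,246)]]);print(q*1e3)
s=cv2.imread('pics/w5.png')
cv2.imwrite('pics/w5c.png',cv2.resize(s[140:270,230:400],None,fx=4.5,fy=4.5,interpolation=cv2.INTER_CUBIC))
E
```

```text
[[ 27.3352 -20.7643]
 [ 27.4029  24.9451]]
[[ 12.4736 -25.1469]
 [ 12.5632  30.055 ]]
```

View pics/w5c.png

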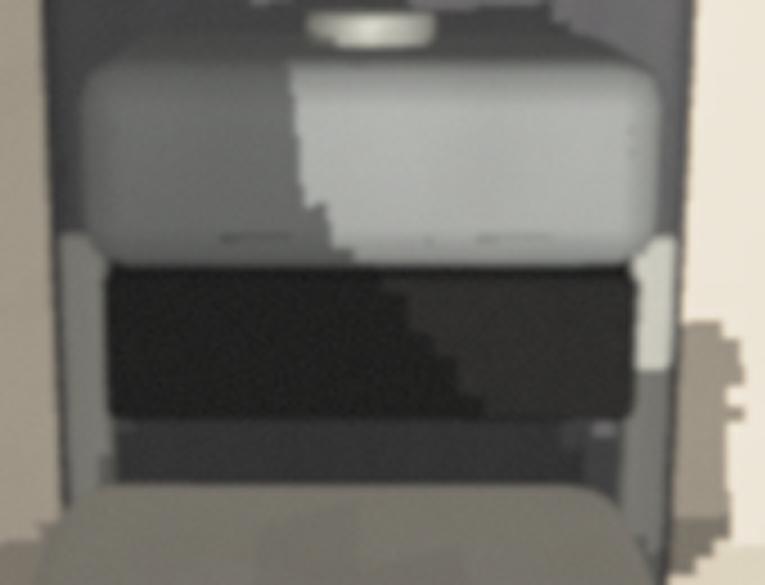

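View pics/t5.png

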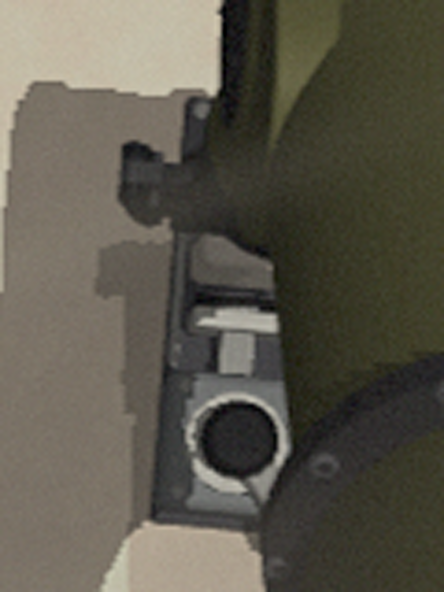

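Call:
{"fn": "carry_out", "kwargs": {"steps": "-0.03 0.08 0.1 0 -0.5;0 0 0.2 0 -0.5;0 0 0.25 0 -0.5;0 0 0.25 0 -0.5;0 0 0.2 0 -0.5;0 0 0.1 0 -0.5;0 0 0 0 -0.5;0 0 0 0 -0.5"}}

```text
clock: 7.83
position: [0.6176, -0.162, 0.0509]
ee_rot: [-3.138, -0.012, -0.088]
wrist_force: [0.5, 0.4, -2.0]
width: 0.0495
```

Call:
{"fn": "carry_out", "kwargs": {"steps": "0 0 0.15 0 -0.5;0 0 0.15 0 -0.5;0 0 0.05 0 -0.5;0 0 0 0 -0.5;0 0 0 0 -0.5;0 0 0 0 -0.5;0 0 0 0 -0.5;0 0 0 0 -0.5"}}

```text
clock: 8.5
position: [0.6183, -0.162, 0.042]
ee_rot: [-3.138, -0.013, -0.088]
wrist_force: [0.3, -0.9, -2.8]
width: 0.05
```

Call:
{"fn": "carry_out", "kwargs": {"steps": "0 0 0.04 0 -0.5;0 0 0.04 0 -0.5;0 0 0 0 -0.5;0 0 0 0 -0.5;0 0 0 0 -0.5;0 0 0 0 -0.5;0 0 0 0 -0.5;0 0 0 0 -0.5"}}

```text
clock: 9.17
position: [0.6187, -0.1621, 0.0418]
ee_rot: [-3.139, -0.015, -0.089]
wrist_force: [0.4, -0.3, -2.0]
width: 0.0493
```

```bash
python3 look.py w6
```

```text
9.1667 [ 0.61871083 -0.16207202  0.04177169] [-3.13891398 -0.01469215 -0.08851591] [ 0.37 -0.27 -2.02] [ 0.    0.01 -0.   -0.    0.   -0.   -0.  ]
```

View pics/w6.png

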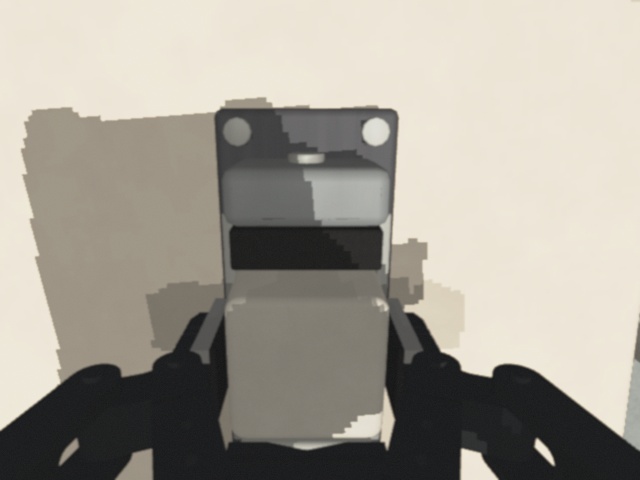

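Call:
{"fn": "carry_out", "kwargs": {"steps": "-0.05 0 0.06 0 -0.5;-0.03 0 0.06 0 -0.5;0 0 0.06 0 -0.5;0 0 0 0 -0.5;0 0 0 0 -0.5;0 0 0 0 -0.5;0 0 0 0 -0.5;0 0 0 0 -0.5"}}

```text
clock: 9.88
position: [0.6185, -0.162, 0.0415]
ee_rot: [-3.14, -0.02, -0.089]
wrist_force: [-1.1, -1.2, -2.4]
width: 0.0496
```

Call:
{"fn": "carry_out", "kwargs": {"steps": "0 0 0 0 0.25;0 0 0 0 0.3;0 0 0 0 0.4;0 0 0 0 0.5;0 0 0 0 0.6;0 0 0 0 0.6;0 0 -0.1 0 0.6;0 0 -0.3 0 0.6"}}

```text
clock: 10.55
position: [0.6184, -0.1619, 0.051]
ee_rot: [-3.14, -0.02, -0.088]
wrist_force: [0.0, 0.6, 0.6]
width: 0.0683
```

Call:
{"fn": "carry_out", "kwargs": {"steps": "0 0 -0.5 0 0.6;0 0 -0.8 0 0.6;0 0 -0.8 0 0.6;0 0 -0.8 0 0.6;0 0 -0.8 0 0.6;0 0 -0.6 0 0.6;0 0 0 0 0.6;0 0 0 0 0.6"}}

```text
clock: 11.22
position: [0.6163, -0.1617, 0.1691]
ee_rot: [-3.14, -0.023, -0.088]
wrist_force: [-0.0, 0.4, 0.2]
width: 0.0684
```

```bash
python3 look.py w7
```

```text
11.2167 [ 0.61629912 -0.16170946  0.16907776] [-3.13997259 -0.02260654 -0.08809358] [-0.02  0.44  0.17] [ 0.   -0.03 -0.   -0.02 -0.    0.02  0.  ]
```

View pics/w7.png

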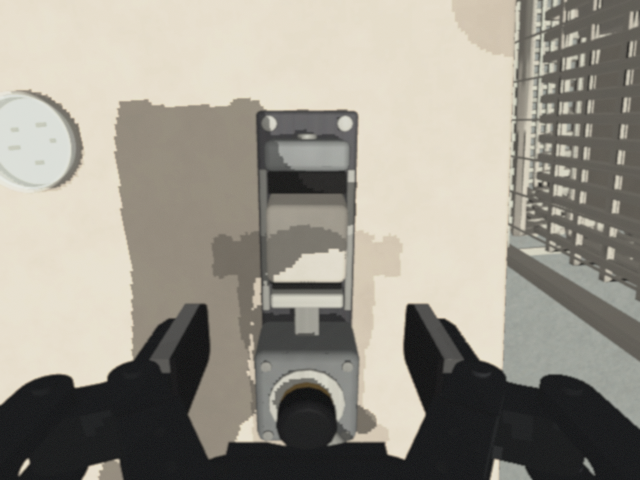

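Call:
{"fn": "carry_out", "kwargs": {"steps": "-0.4 0.14 -0.7 -0.7 0.3;-0.88 0.2 -0.5 -0.8 0.3;-0.89 0.12 0 -0.8 0.3;-0.9 0.04 0 -0.8 0.3;-0.9 -0.04 0 -0.8 0.3;-0.89 -0.11 0 -0.8 0.3;-0.88 -0.19 0 -0.8 0.3;-0.7 -0.2 0 -0.7 0.3"}}

```text
clock: 11.93
position: [0.4495, -0.1935, 0.1887]
ee_rot: [3.138, -0.015, 0.596]
wrist_force: [0.3, 0.2, -0.2]
width: 0.0555
```

Call:
{"fn": "carry_out", "kwargs": {"steps": "0 0 0 0 0;0 0 0 0 0;0 0 0 0 0;0 0 0 0 0;0 0 0 0 0;0 0 0 0 0;0 0 0 0 0;0 0 0 0 0"}}

```text
clock: 12.6
position: [0.447, -0.1933, 0.1856]
ee_rot: [-3.14, -0.011, 0.595]
wrist_force: [-0.0, -0.2, 0.9]
width: 0.0427
```

```bash
python3 look.py w8
```

```text
12.6 [ 0.4469913  -0.19331197  0.18555656] [-3.13990791 -0.01131578  0.59461717] [-0.05 -0.16  0.86] [-0.01  0.01 -0.   -0.01 -0.   -0.   -0.01]
```

View pics/w8.png

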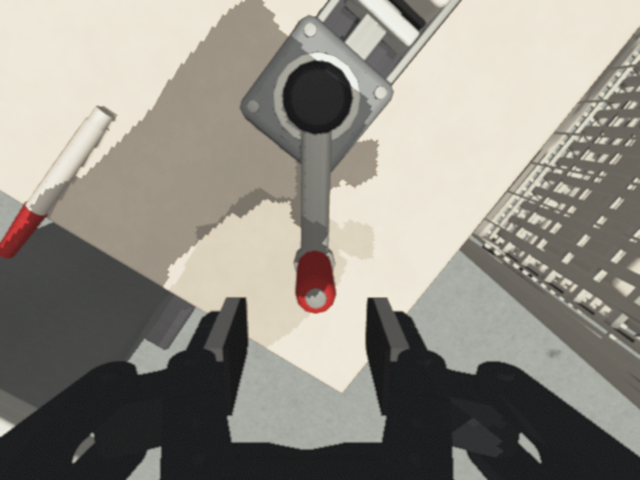

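```bash
python3 - <<'E'
from h import *
import pickle
np.set_printoptions(precision=4,suppress=True)
w=P('w',pickle.load(open('w8.pkl','rb')));t=P('top')
g=onz(w,(316,298),.128);c=onz(w,(319,94),.0926);print(g,c,np.linalg.norm(g-c),np.degrees(np.arctan2(*(c-g)[::-1])))
print('ring base',onz(w,(317,98),.062))
print(tri((316,298),T(552,531),w,t),tri((318.5,94),T(425,361),w,t))
o=np.array([.447,-.1933]);psi=.5946
R=np.array([[np.cos(psi),np.sin(psi)],[np.sin(psi),-np.cos(psi)]])
print(R@(g-o)/.025)
E
```

```text
[ 0.4415 -0.2024] [ 0.5182 -0.1524] 0.0916240706522744 33.08526228338074
ring base [ 0.5175 -0.1526]
[ 0.4402 -0.2026  0.1248] [ 0.5176 -0.1524  0.0852]
[-0.3881  0.1789]
```

Call:
{"fn": "carry_out", "kwargs": {"steps": "-0.2 0.1 0 0.1 0;-0.2 0.08 0 0.1 0;0 0 0.2 0 0;0 0 0.3 0 0;0 0 0.3 0 0;0 0 0.3 0 0;0 0 0 0 0;0 0 0 0 0"}}

```text
clock: 13.32
position: [0.4404, -0.2035, 0.1543]
ee_rot: [-3.139, -0.011, 0.571]
wrist_force: [0.0, -0.3, -0.5]
width: 0.0426
```

```bash
cat > st.py <<'E'
from h import *
C=np.array([.5165,-.1526])
s=observe();o=s['position'];psi=s['ee_rot'][2]
R=np.array([[np.cos(psi),np.sin(psi)],[np.sin(psi),-np.cos(psi)]])
q=R@(C-o[:2]); F=R@s['wrist_force'][:2]
th=np.degrees(np.arctan2(*(o[:2]-C)[::-1]))%360
print('t',round(s['clock'],2),'C in tool mm',(q*1e3).round(1),'TCP ang',round(th,2),'radius',round(np.linalg.norm(q)*1e3,1),'psi+180',round(np.degrees(psi)%360+180,2),'z',o[2].round(4),'F tool xy',F.round(2),'Fz',s['wrist_force'][2].round(2),'torq',s['torque'].round(3),'w',round(s['width']*1e3,1))
E
python3 st.py
```

```text
t 13.32 C in tool mm [91.5 -1.7] TCP ang 213.78 radius 91.5 psi+180 212.7 z 0.1543 F tool xy [-0.14  0.24] Fz -0.46 torq [-0.002  0.009 -0.004] w 42.6
```

Call:
{"fn": "carry_out", "kwargs": {"steps": "0.05 -0.05 0.2 0 0;0 0 0.35 0 0;0 0 0.35 0 0;0 0 0.35 0 0;0 0 0.35 0 0;0 0 0.25 0 0;0 0 0 0 0;0 0 0 0 0"}}

```text
clock: 13.98
position: [0.4412, -0.2004, 0.1023]
ee_rot: [-3.138, -0.011, 0.572]
wrist_force: [-0.1, 0.4, 0.7]
width: 0.0427
```

```bash
python3 st.py; python3 look.py w9
```

```text
t 13.98 C in tool mm [89.1  0.6] TCP ang 212.42 radius 89.1 psi+180 212.77 z 0.1023 F tool xy [ 0.19 -0.41] Fz 0.7 torq [-0.043  0.004 -0.015] w 42.7
13.9833 [ 0.441241   -0.20038906  0.10228726] [-3.1375032  -0.01052619  0.5719456 ] [-0.07  0.45  0.7 ] [-0.01  0.02  0.    0.01  0.01 -0.01 -0.01]
```

View pics/w9.png

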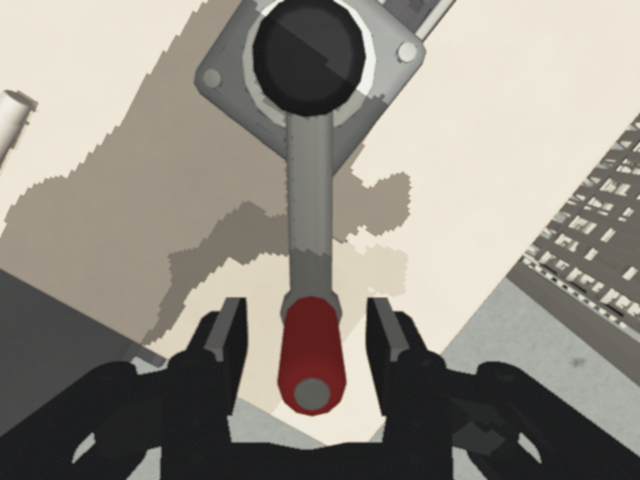

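Call:
{"fn": "carry_out", "kwargs": {"steps": "0 0 -0.15 0 -0.3;0 0 0 0 -0.3;0 0 0 0 -0.3;0.01 -0.15 0 0.4 -0.3;0.015 -0.3 0 0.8 -0.3;0.015 -0.3 0 0.8 -0.3;0.015 -0.3 0 0.8 -0.3;0.015 -0.3 0 0.8 -0.3"}}

```text
clock: 14.7
position: [0.4339, -0.1755, 0.1104]
ee_rot: [3.138, -0.02, 0.175]
wrist_force: [0.3, -4.7, -1.9]
width: 0.0301
```

```bash
python3 st.py
```

```text
t 14.7 C in tool mm [85.3 -8.1] TCP ang 195.49 radius 85.7 psi+180 190.04 z 0.1104 F tool xy [-0.5   4.68] Fz -1.88 torq [-1.005 -0.041 -0.034] w 30.1
```

Call:
{"fn": "carry_out", "kwargs": {"steps": "-0.05 -0.35 0.06 0.4 -0.3;-0.05 -0.35 0.06 0.4 -0.3;-0.05 -0.35 0.06 0.4 -0.3;0 -0.35 0 0.5 -0.3;0 -0.35 0 0.6 -0.3;0 -0.3 0 0.6 -0.3;0 0 0 0 -0.3;0 0 0 0 -0.3"}}

```text
clock: 15.37
position: [0.4306, -0.1302, 0.1102]
ee_rot: [3.136, -0.035, -0.153]
wrist_force: [-1.0, 0.2, 0.4]
width: 0.0298
```

```bash
python3 st.py; python3 look.py w10
```

```text
t 15.37 C in tool mm [88.4  9. ] TCP ang 165.4 radius 88.8 psi+180 531.21 z 0.1102 F tool xy [-0.98 -0.08] Fz 0.38 torq [0.104 0.001 0.016] w 29.8
15.3667 [ 0.43055619 -0.1302073   0.11021393] [ 3.13585216 -0.03460148 -0.15346992] [-0.96  0.23  0.38] [-0.01 -0.01 -0.01 -0.   -0.01  0.   -0.02]
```

View pics/w10.png

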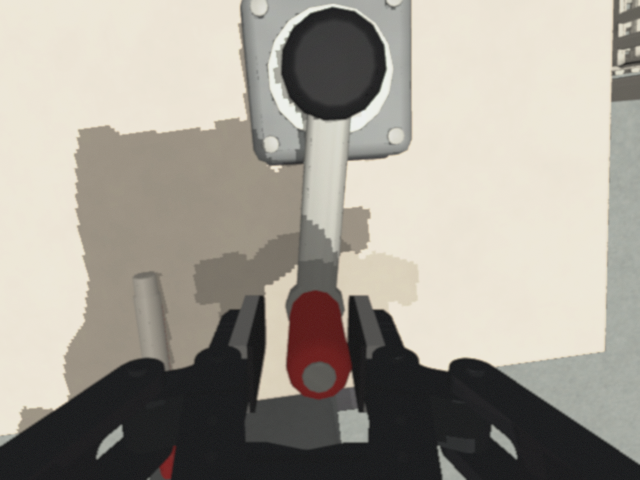

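```bash
python3 - <<'E'
from h import *
t=camera('top')[:,:,::-1];s=camera('scene')[:,:,::-1]
cv2.imwrite('pics/t10.png',cv2.resize(t[170:310,350:420],None,fx=5,fy=4.2,interpolation=cv2.INTER_CUBIC))
cv2.imwrite('pics/s10.png',cv2.resize(s[170:290,280:420],None,fx=5,fy=5,interpolation=cv2.INTER_CUBIC))
E
```

```text
(no output)
```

View pics/t10.png

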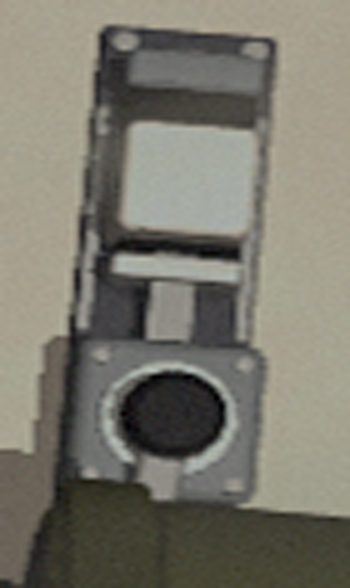

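View pics/s10.png

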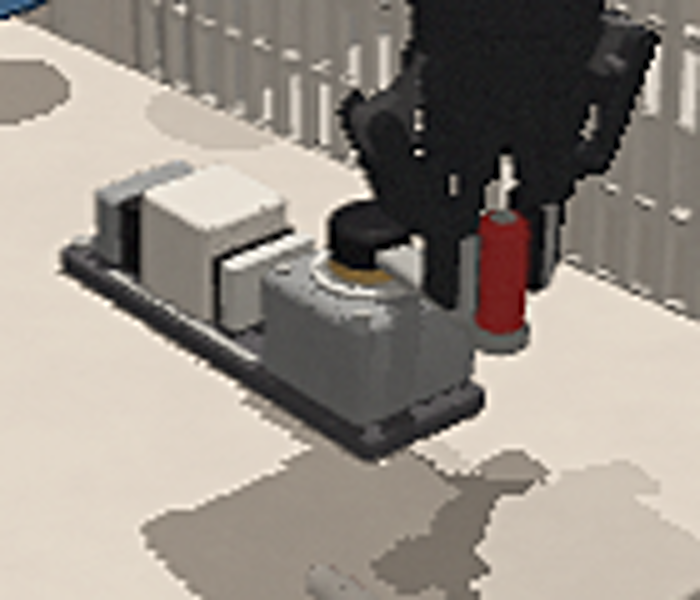

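Call:
{"fn": "carry_out", "kwargs": {"steps": "0 -0.08 0 0.2 -0.3;0 -0.08 0 0.2 -0.3;0 -0.08 0 0.2 -0.3;0 -0.08 0 0.2 -0.3;0 -0.08 0 0.2 -0.3;0 -0.08 0 0.2 -0.3;0 -0.08 0 0.2 -0.3;0 -0.08 0 0.2 -0.3"}}

```text
clock: 16.18
position: [0.4326, -0.1183, 0.1097]
ee_rot: [3.139, -0.033, -0.342]
wrist_force: [-0.7, -4.3, 0.7]
width: 0.0293
```

```bash
python3 st.py
```

```text
t 16.18 C in tool mm [90.5  4.2] TCP ang 157.76 radius 90.6 psi+180 520.39 z 0.1097 F tool xy [0.76 4.25] Fz 0.72 torq [-0.783  0.385 -0.056] w 29.3
```

Call:
{"fn": "carry_out", "kwargs": {"steps": "0 -0.08 0 0.15 -0.3;0 -0.08 0 0.15 -0.3;0 -0.08 0 0.15 -0.3;0 -0.08 0 0.15 -0.3;0 -0.08 0 0.15 -0.3;0 -0.08 0 0.15 -0.3;0 -0.08 0 0.15 -0.3;0 -0.08 0 0.15 -0.3"}}

```text
clock: 16.85
position: [0.4392, -0.1015, 0.1096]
ee_rot: [-3.14, -0.033, -0.482]
wrist_force: [-1.4, -4.1, 1.9]
width: 0.03
```

```bash
sed -i '$a print("Ftau",(np.linalg.norm(s["torque"][:2])/.214).round(2))' st.py; python3 st.py
```

```text
t 16.85 C in tool mm [92.2  9.5] TCP ang 146.53 radius 92.6 psi+180 512.41 z 0.1096 F tool xy [0.69 4.26] Fz 1.9 torq [-0.803  0.38  -0.036] w 30.0
Ftau 4.15
```

Call:
{"fn": "carry_out", "kwargs": {"steps": "0.01 -0.07 0 0.2 -0.3;0.01 -0.07 0 0.2 -0.3;0.01 -0.07 0 0.2 -0.3;0.01 -0.07 0 0.2 -0.3;0.01 -0.07 0 0.2 -0.3;0.01 -0.07 0 0.2 -0.3;0.01 -0.07 0 0.2 -0.3;0.01 -0.07 0 0.2 -0.3"}}

```text
clock: 17.52
position: [0.4474, -0.0896, 0.1093]
ee_rot: [-3.136, -0.029, -0.668]
wrist_force: [-4.0, -3.6, 1.5]
width: 0.03
```

```bash
python3 st.py
```

```text
t 17.52 C in tool mm [93.2  6.7] TCP ang 137.63 radius 93.5 psi+180 501.74 z 0.1093 F tool xy [-0.92  5.36] Fz 1.48 torq [-0.854  0.743 -0.025] w 30.0
Ftau 5.29
```

Call:
{"fn": "carry_out", "kwargs": {"steps": "0.02 -0.045 0 0.12 -0.3;0.02 -0.045 0 0.12 -0.3;0.02 -0.045 0 0.12 -0.3;0.02 -0.045 0 0.12 -0.3;0.02 -0.045 0 0.12 -0.3;0.01 -0.045 0 0.12 -0.3;0.01 -0.045 0 0.12 -0.3;0.01 -0.045 0 0.12 -0.3"}}

```text
clock: 18.18
position: [0.4541, -0.085, 0.109]
ee_rot: [-3.137, -0.025, -0.782]
wrist_force: [-3.1, -3.4, 2.6]
width: 0.0297
```

```bash
python3 st.py
```

```text
t 18.18 C in tool mm [91.9  4. ] TCP ang 132.7 radius 92.0 psi+180 495.22 z 0.109 F tool xy [0.25 4.61] Fz 2.6 torq [-0.944  0.869  0.008] w 29.7
Ftau 5.99
```

Call:
{"fn": "carry_out", "kwargs": {"steps": "0.01 -0.045 0 0.12 -0.3;0.01 -0.045 0 0.12 -0.3;0.01 -0.045 0 0.12 -0.3;0.01 -0.045 0 0.12 -0.3;0.01 -0.045 0 0.12 -0.3;0.01 -0.045 0 0.12 -0.3;0.01 -0.045 0 0.12 -0.3;0.01 -0.045 0 0.12 -0.3"}}

```text
clock: 18.85
position: [0.4578, -0.0811, 0.1083]
ee_rot: [3.141, -0.019, -0.895]
wrist_force: [-5.5, -4.4, 2.9]
width: 0.0303
```

```bash
python3 st.py
```

```text
t 18.85 C in tool mm [92.5 -1.1] TCP ang 129.4 radius 92.5 psi+180 488.71 z 0.1083 F tool xy [-0.03  7.01] Fz 2.87 torq [-0.941  1.107 -0.052] w 30.3
Ftau 6.79
```

Call:
{"fn": "carry_out", "kwargs": {"steps": "0.01 -0.05 0 0.08 -0.3;0.01 -0.05 0 0.08 -0.3;0.01 -0.05 0 0.08 -0.3;0.01 -0.05 0 0.08 -0.3;0.01 -0.05 0 0.08 -0.3;0.01 -0.05 0 0.08 -0.3;0.01 -0.05 0 0.08 -0.3;0.01 -0.05 0 0.08 -0.3"}}

```text
clock: 19.52
position: [0.4596, -0.0763, 0.1073]
ee_rot: [3.13, -0.009, -0.973]
wrist_force: [-5.3, -3.8, 5.1]
width: 0.0298
```

```bash
python3 st.py
```

```text
t 19.52 C in tool mm [95.1 -4.2] TCP ang 126.74 radius 95.2 psi+180 484.23 z 0.1073 F tool xy [0.14 6.5 ] Fz 5.14 torq [-0.823  1.206 -0.07 ] w 29.8
Ftau 6.82
```

Call:
{"fn": "carry_out", "kwargs": {"steps": "0.03 -0.055 -0.02 0.08 -0.3;0.03 -0.055 -0.02 0.08 -0.3;0.03 -0.055 -0.02 0.08 -0.3;0.03 -0.055 -0.02 0.08 -0.3;0.03 -0.055 -0.02 0.08 -0.3;0.03 -0.055 -0.02 0.08 -0.3;0.03 -0.055 -0.02 0.08 -0.3;0.03 -0.055 -0.02 0.08 -0.3"}}

```text
clock: 20.18
position: [0.4623, -0.0749, 0.1087]
ee_rot: [3.113, 0.002, -1.051]
wrist_force: [-5.2, -4.3, 1.4]
width: 0.0301
```

```bash
python3 st.py
```

```text
t 20.18 C in tool mm [94.3 -8.5] TCP ang 124.89 radius 94.7 psi+180 479.76 z 0.1087 F tool xy [1.13 6.69] Fz 1.4 torq [-0.749  1.072 -0.08 ] w 30.1
Ftau 6.11
```

Call:
{"fn": "carry_out", "kwargs": {"steps": "0.02 -0.08 0 -0.1 -0.3;0.02 -0.08 0 -0.1 -0.3;0.02 -0.08 0 -0.1 -0.3;0.02 -0.08 0 -0.1 -0.3;0.02 -0.08 0 -0.1 -0.3;0.02 -0.08 0 -0.1 -0.3;0.02 -0.08 0 0 -0.3;0.02 -0.08 0 0 -0.3"}}

```text
clock: 20.85
position: [0.4685, -0.0691, 0.1063]
ee_rot: [3.097, 0.016, -0.993]
wrist_force: [-5.8, -3.1, 5.3]
width: 0.0299
```

```bash
python3 st.py; python3 look.py w11
```

```text
t 20.85 C in tool mm [96.2  5.3] TCP ang 119.91 radius 96.3 psi+180 483.08 z 0.1063 F tool xy [-0.57  6.59] Fz 5.27 torq [-0.778  1.153 -0.056] w 29.9
Ftau 6.5
20.85 [ 0.46847624 -0.06913005  0.10626868] [ 3.09693048  0.01632197 -0.99348919] [-5.83 -3.11  5.27] [-0.02  0.03  0.   -0.04 -0.    0.05 -0.02]
```

View pics/w11.png

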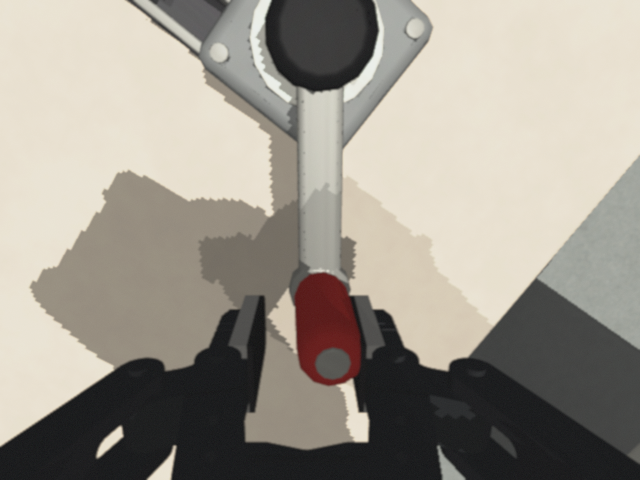

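Call:
{"fn": "carry_out", "kwargs": {"steps": "0 0.2 0 0 -0.1;0 0.05 0 0 0;0 0 0 0 0;0 0 0 0 0;0 0 -0.1 0 0;0 0 -0.2 0 0;0 0 -0.3 0 0;0 0 -0.4 0 0"}}

```text
clock: 21.57
position: [0.4649, -0.0687, 0.1313]
ee_rot: [3.098, 0.02, -0.992]
wrist_force: [-1.7, -0.3, -0.1]
width: 0.0428
```

```bash
python3 st.py; python3 look.py w12
```

```text
t 21.57 C in tool mm [98.5  2.7] TCP ang 121.59 radius 98.5 psi+180 483.18 z 0.1313 F tool xy [-0.69  1.63] Fz -0.12 torq [-0.081  0.174  0.004] w 42.8
Ftau 0.9
21.5667 [ 0.46489237 -0.06869519  0.13131028] [ 3.09759098  0.01999257 -0.99177862] [-1.74 -0.31 -0.12] [-0.03 -0.19  0.03 -0.16  0.03  0.35 -0.03]
```

View pics/w12.png

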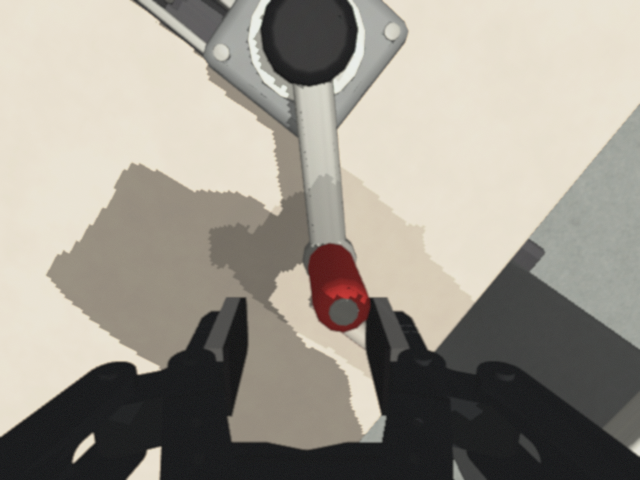

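Call:
{"fn": "carry_out", "kwargs": {"steps": "0 0.25 0 0 0;0 0 0 0 0;0 0 -0.4 0 0;0 0 -0.6 0 0;0 0 -0.8 0 0;0 0 -0.8 0 0;0 0 -0.5 0 0;0 0 0 0 0"}}

```text
clock: 22.28
position: [0.4651, -0.0714, 0.2148]
ee_rot: [3.105, 0.016, -0.991]
wrist_force: [-0.6, -0.6, 0.4]
width: 0.0427
```

```bash
python3 st.py; python3 look.py w13;python3 - <<'E'
from h import *
t=camera('top')[:,:,::-1];s=camera('scene')[:,:,::-1]
cv2.imwrite('pics/t13.png',t)
cv2.imwrite('pics/s13.png',cv2.resize(s[170:290,280:420],None,fx=5,fy=5,interpolation=cv2.INTER_CUBIC))
E
```

```text
t 22.28 C in tool mm [96.1  1.5] TCP ang 122.32 radius 96.1 psi+180 483.22 z 0.2148 F tool xy [0.16 0.84] Fz 0.42 torq [ 0.024 -0.06   0.007] w 42.7
Ftau 0.3
22.2833 [ 0.46512053 -0.07138822  0.2148207 ] [ 3.10492387  0.01609281 -0.99108353] [-0.61 -0.59  0.42] [ 0.    0.01 -0.    0.02 -0.   -0.04  0.  ]
```

View pics/w13.png

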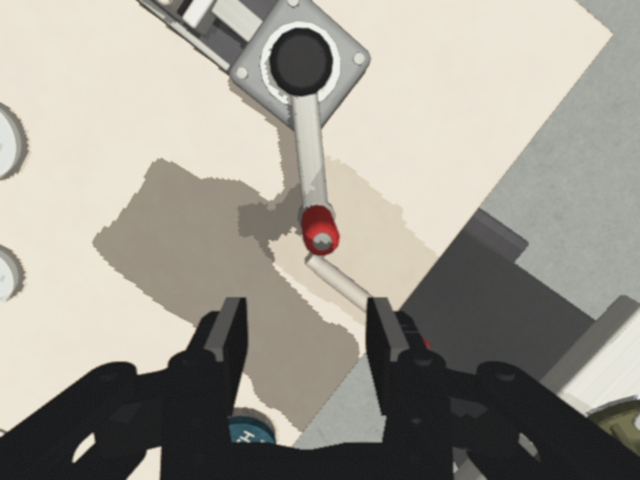

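View pics/t13.png

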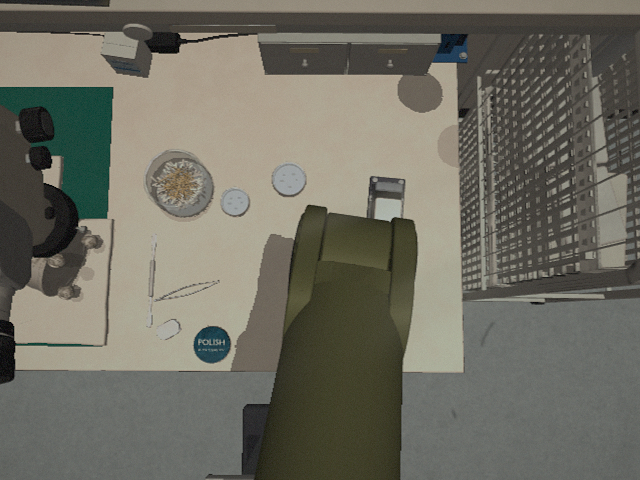

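View pics/s13.png

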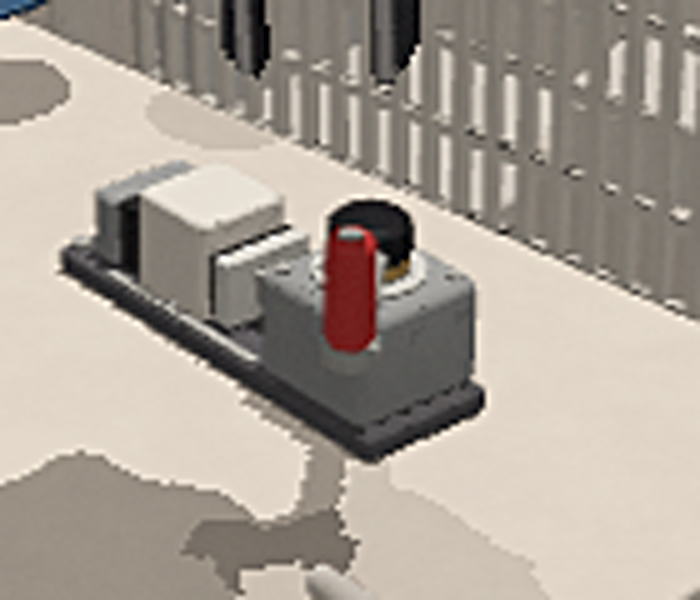

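Call:
{"fn": "carry_out", "kwargs": {"steps": "0.4 -0.2 -0.1 0 0;0.8 -0.42 0 0 0;0.9 -0.48 0 0 0;0.9 -0.48 0 0 0;0.9 -0.48 0 0 0;0.9 -0.48 0 0 0;0.6 -0.32 0 0 0;0.2 -0.1 0 0 0"}}

```text
clock: 23.1
position: [0.6014, -0.1479, 0.1955]
ee_rot: [3.089, 0.032, -0.988]
wrist_force: [0.1, 0.5, -0.6]
width: 0.0428
```

Call:
{"fn": "carry_out", "kwargs": {"steps": "0 0 0 -0.7 0;0 0 0 -0.9 0;0 0 0 -0.9 0;0 0 0 -0.9 0;0 0 0 -0.9 0;0 0 0 -0.9 0;0 0 0 -0.6 0;0 0 0 0 0"}}

```text
clock: 23.77
position: [0.595, -0.1457, 0.1825]
ee_rot: [3.116, 0.077, -0.351]
wrist_force: [0.7, -0.0, 0.5]
width: 0.0426
```

```bash
python3 look.py w14;python3 - <<'E'
import cv2
s=cv2.imread('pics/w14.png')
E
```

```text
23.7667 [ 0.59502456 -0.14566918  0.18245656] [ 3.11647545  0.07721008 -0.35097033] [ 0.66 -0.02  0.54] [-0.    0.01  0.    0.03 -0.01 -0.01 -0.05]
```

View pics/w14.png

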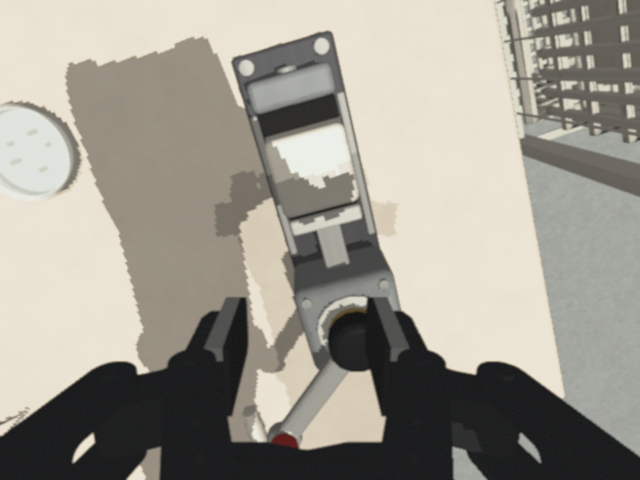

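```bash
python3 - <<'E'
from h import *
import pickle
s=cv2.imread('pics/w14.png')
cv2.imwrite('pics/w14c.png',cv2.resize(s[20:270,220:400],None,fx=2.4*1,fy=2.4,interpolation=cv2.INTER_CUBIC))
w=P('w',pickle.load(open('w14.pkl','rb')))
y=np.array([np.cos(-.089),np.sin(-.089)])
C=np.array([.5165,-.1526])
g=onz(w,(287,441),.115);print('grip',g)
for p in [(299,128),(288,212),(341,124),(354,203)]:
    q=onz(w,p,.058);print(p,q,'along',(q-C)@y)
E
```

```text
grip [ 0.49198767 -0.09800748]
(299, 128) [ 0.64644404 -0.16302694] along 0.1303565061231243
(288, 212) [ 0.60300667 -0.13995121] along 0.08504003389521951
(341, 124) [ 0.64045545 -0.18562894] along 0.12640054860871222
(354, 203) [ 0.59458787 -0.17857019] along 0.08008710219623143
```

View pics/w14c.png

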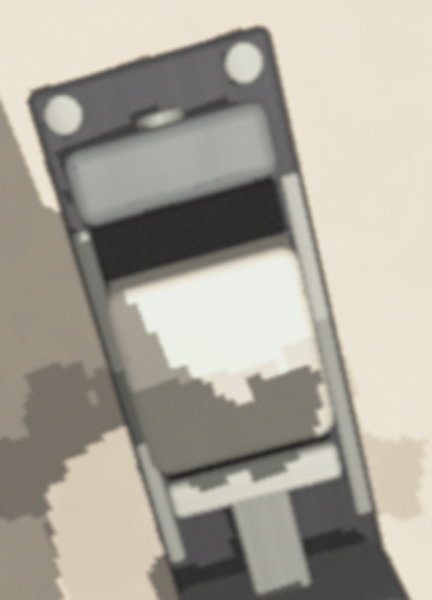

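```bash
python3 - <<'E'
from h import *
import pickle
C=np.array([.5165,-.1526])
for n,g,c in (('w8',(316,298),(319,94)),('w10',(319,376),(333,62)),('w11',(333,364),(321,33)),('w12',(344,312),(310,31)),('w13',(321,241),(301,62))):
    w=P('w',pickle.load(open(n+'.pkl','rb')));p=onz(w,g,.128);k=onz(w,c,.09)
    f=lambda d:np.degrees(np.arctan2(d[1],d[0]))%360
    print(n,p,k,f(p-C),np.linalg.norm(p-C),f(p-k))
E
```

```text
w8 [ 0.44146872 -0.20244058] [ 0.51837722 -0.15241208] 213.59465500853597 0.09007650233206003 213.04374643222607
w10 [ 0.4285424  -0.13336837] [ 0.51702841 -0.15223496] 167.66656927616572 0.09003551918130616 167.96388740773497
w11 [ 0.46631902 -0.07718779] [ 0.51624386 -0.15114237] 123.64068456229955 0.09058218425249835 124.02227483053548
w12 [ 0.45919803 -0.08267125] [ 0.51664015 -0.15279524] 129.33234257044793 0.09040766220561122 129.32264393774074
w13 [ 0.45996434 -0.08251513] [ 0.51659387 -0.15218044] 128.89222626810255 0.09004537998398274 129.10697053253665
```

Call:
{"fn": "carry_out", "kwargs": {"steps": "0 0 -0.5 0 0;0 0 -0.6 0 0;0 0 -0.6 0 0;0 0 -0.4 0 0;0 0 0 0 0;0 0 0 0 0;0 0 0 0 0;0 0 0 0 0"}}

```text
clock: 24.48
position: [0.5956, -0.1438, 0.2309]
ee_rot: [3.114, 0.087, -0.369]
wrist_force: [-0.3, 0.3, -0.3]
width: 0.0424
```

```bash
python3 st.py; python3 -c "
from plant import *
print(hand_in())"
```

```text
t 24.48 C in tool mm [-70.6  36.7] TCP ang 6.39 radius 79.6 psi+180 518.88 z 0.2309 F tool xy [-0.34 -0.15] Fz -0.35 torq [ 0.    -0.085 -0.019] w 42.4
Ftau 0.4
the job is handed in; nothing more can be done
None
```

I placed the block on the vice bed, let go of it, and turned the crank clockwise until the limiter slipped. I then released the crank, raised the arm clear and handed in at about 24.5 s; the hand-in gave no verdict.

- **Slip:** The force at the grip rose from about 4.2 N to about 6.8 N. It then stayed level at 6.5–7 N over roughly 9.5° (0.17 rad) of the crank, about half of the 0.35 rad slip, and I stopped there. One reading from the wrist torque was lower, at 6.1 N.
- **Recoil:** When I backed off, the crank sprang back about 5°. I took this as elastic recoil and did not test it further.
- **Block:** The last wrist picture shows it standing square between the two jaws, against the pads, with no visible damage. I could not measure the clamping force directly.
- **Other objects:** The petri dish and tin look unmoved in the top picture taken after I released the crank.
- **Tool tilt:** The tool tilted 2–3° during the crank turn, and by about 5° once clear of the vice. The wrist forces printed after the final move were near zero, so nothing was being touched.

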